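# Sweep the used block stubs into the scrap pan

### The job

Sweep the three purple block stubs along the sorting board with the fingers and push them off its open end into the red pan; push them only, never pick one up. Leave the two crowned dies standing where they are on the board, and disturb nothing else on the bench.

Things in the scene. Friction and masses are not known exactly. Their poses are not given: they have to be found in the camera images.
- board: grey sorting board fixed to the table, 190 mm along its x by 260 mm along its y, its top 70 mm above the table. Low aluminium fences (8 mm thick, 12 mm high above the top, inner faces 87 mm from the centre line) run along its two long edges at x = +91 and -91 mm; both ends (y = +130 and -130 mm) are open. Its place and yaw vary. Origin: centre of its underside, on the table
- red_pan: red open pan for scrap, fixed to the table against one open end of the board (which end varies), 190 mm (x) by 120 mm (y), rim 67 mm high, that is 3 mm below the board's top; walls 4 mm, floor 4 mm; 1 mm gap to the board. Its axes are parallel to the board's. Origin: centre of its underside, 191 mm from the board's along the board's +y or -y
- blue_pan: blue open pan of the same size and height at the other end of the board; holds finished crowns and must get no stub. Origin: centre of its underside
- stub1: used milling-block stub: purple ceramic block 24 x 20 x 18 mm (x, y, z) with a metal spigot 8 mm thick and 9 mm long sticking out of its +x face, about 20 g; loose on the sorting board, lying flat, any yaw. Origin: centre of the block, 9 mm above what it lies on. Slides when pushed
- stub2: used milling-block stub: purple ceramic block 24 x 20 x 18 mm (x, y, z) with a metal spigot 8 mm thick and 9 mm long sticking out of its +x face, about 20 g; loose on the sorting board, lying flat, any yaw. Origin: centre of the block, 9 mm above what it lies on. Slides when pushed
- stub3: used milling-block stub: purple ceramic block 24 x 20 x 18 mm (x, y, z) with a metal spigot 8 mm thick and 9 mm long sticking out of its +x face, about 20 g; loose on the sorting board, lying flat, any yaw. Origin: centre of the block, 9 mm above what it lies on. Slides when pushed
- die1: white crown on a small yellow die with a round steel foot 26 mm across, 37 mm tall, 60 g, loose, standing near the board's centre line between the stubs' lanes. Origin: centre of its underside, z up. Must stay standing where it is
- die2: white crown on a small yellow die with a round steel foot 26 mm across, 37 mm tall, 60 g, loose, standing near the board's centre line between the stubs' lanes. Origin: centre of its underside, z up. Must stay standing where it is
- crown1: loose white crown 22 mm across, 14 mm tall, in the blue pan. Bystander. Origin: centre of its underside
- crown2: loose white crown 22 mm across, 14 mm tall, in the blue pan. Bystander. Origin: centre of its underside
- jar: small glass jar with white cap, 44 mm across, 45 mm tall, on the right of the board. Bystander. Origin: centre of its underside
- orange_case: orange open case 70 x 100 x 25 mm, on the left near the robot. Bystander. Origin: centre of its underside

How it is judged (in metres and radians):
At the end, for the whole second after the job is handed in: All three purple stubs lie at rest in the red pan: the centre of each block inside the pan's walls and below 66 mm above the table (below its rim). Both crowned dies stand upright (within 0.3 rad) within 12 mm of where they began (x of stub1 in the frame of red_pan between -0.092 and 0.092 m and y of stub1 in the frame of red_pan between -0.057 and 0.057 m and z of each of stub1, stub2, stub3 in the frame of red_pan below 0.066 m and linear speed of each of stub1, stub2, stub3 below 0.03 m/s and x of stub2 in the frame of red_pan between -0.092 and 0.092 m and y of stub2 in the frame of red_pan between -0.057 and 0.057 m and x of stub3 in the frame of red_pan between -0.092 and 0.092 m and y of stub3 in the frame of red_pan between -0.057 and 0.057 m and distance of each of die1, die2 from where it was at the start of the episode below 0.012 m and angle between each of die1, die2's own z axis and vertical below 0.3 rad); the robot touches nothing.
It fails at once if a stub was lifted: its centre rose more than about 17 mm above where it lay on the board (height (world z) of any of stub1, stub2, stub3 above 0.096 m).
It fails at once if a crowned die was shoved more than 12 mm or tipped over 0.3 rad (distance of any of die1, die2 from where it was at the start of the episode above 0.012 m or angle between any of die1, die2's own z axis and vertical above 0.3 rad).
It fails at once if another thing on the bench was moved more than 20 mm (distance of any of crown1, crown2, jar, orange_case from where it was at the start of the episode above 0.02 m).
It also fails if it takes over 58 s, if anything falls off the work surface, if the arm or the gripper's body presses on something with over 40 N, if the wrist force passes 120 N, or if a joint passes its speed limit or range.

### The arm

A 6-joint arm with a two-finger parallel gripper is mounted at the origin on the work surface. World frame = base frame: x ahead of the robot, y to its left, z up, the work surface at z = 0. Lengths are in m, angles in degrees, forces in N, time in s.
With the tool pointing down it reaches from about 0.35 to 0.975 m from the base axis. Payload 4.9 kg.
Tool frame: the origin (TCP) lies between the finger pads; the fingertips stand 19 mm ahead of it and the grasp point (between the pads) is the TCP (bot.finger_overhang is the distance from the TCP to the fingertips, in m); z points along the fingers, y is the line along which they close (so a half turn about z gives the same grasp; the last joint's range is limited). The gripper opens to 85 mm and grips with 20 to 120 N. Pads are 22 mm wide; open, the fingers measure 114 mm over their backs; the gripper's body (76 mm by 85 mm) begins 54 mm behind the grasp point. The pads swing forward as they close: fully open they stand 13 mm farther back than shut.
Start: joints at [-80.959, 3.019, 92.412, -0, 84.569, -6.818], TCP at [0.171, -0.601, 0.25] pointing down, gripper open.
Joint ranges: [-172.51, 172.51], [-57.92, 126.97], [3.15, 148.05], [-58.71, 238.71], [5.1, 150.11], [-179.66, 179.66]. Speed limits (degrees/s): [147.25, 147.25, 180, 180, 180, 180].

### API

Orientations are given as [roll, pitch, yaw] about the fixed x, y, z axes, in that order (R = Rz(yaw) Ry(pitch) Rx(roll)).
In Python, from station import get_obs, viewer, bot gives the robot as it stands.
- The arm moves only by the tool send_rows, never from a script. Its argument "motion" is a list of rows, each an object with "slide": the shift along the world's x, y, z in mm, a list of three; "roll": the turn about the world's z in rad. A call has 1 to 20 rows; each row shifts and turns the commanded pose from where the row before left it; what a row does not reach is not made up. A row lasts 1/12 s, in which the tool goes at most 41.7 mm and 7.16 degrees, less where a joint would pass 70% of its speed; a pose out of reach is approached as far as the arm can. A call with a gripper value outside its range is refused whole. "jaw" is the closure in counts, from 0 (fully open) to 255 (shut), set as the call begins (left out, the last holds). The fingers move at their own pace and stop on an object; "grip_force" is the grip in N (left out, the last holds). Time passes only in rows, so rows that do not move let the fingers close. It gives the time, the measured TCP pose, the force, the opening and the grip force at its end, in the units of the state.
- get_obs(): the state, without advancing time (a new reading comes with each control period).
- viewer.get_image(name): name is "scene" or "top" or "wrist"; returns a dict with "frame" (384x512x3 uint8, red, green, blue), "fx", "fy", "cx", "cy" (pixels), "xyz" and "rotation" of the camera in the world. Camera axes: x right, y up, looking along -z (the intrinsics and any distortion apply to the point x, -y, -z); pixel columns grow to the right and rows downward; lengths in m; the calibration is good to about 2 mm. A picture is of the moment at which its call begins. There is no depth.
- bot.sign_off(): hands the job in; it is judged then, once.
The state is a dict: "time": time; "qpos": joint angles; "dq": joint speeds; "effort": joint torques, N m; "tool_pos": TCP position; "tcp_rot": TCP orientation; "force": force on the tool from outside, world axes, zero at the start; "moment": the same for the moment, N m; "grip_width": opening from 0.0 (shut) to 1.0 (fully open); "grasp_force": force on a finger pad.
Only numpy, scipy, OpenCV 4.12 (cv2) and the standard library are available. Lean on these libraries where they do the work, as an engineer would, in place of code of your own. Each camera call takes 0.05 s, during which the arm holds its last target. There are 200 camera calls.

## Working session

There is one attempt and no reset: what is moved stays moved. The work goes in short steps, Python scripts to look and compute and a tool call to move; the robot and the scene stay as the last step left them, time stands still between calls to the robot, and variables do not carry over. Pictures are saved under pics/ and viewed, at most 13 in all, crops included, and the job is handed in when it is done.

Besides the shell and the picture viewer there is one more tool, called as a command line: name --argument value ..., lists and objects as JSON in quotes. send_rows: Moves the arm, as the interface text tells. Its arguments: {"type":"object","properties":{"motion":{"type":"array","items":{"type":"object","properties":{"slide":{"type":"array","items":{"type":"number"}},"roll":{"type":"number"}}}},"jaw":{"type":"number"},"grip_force":{"type":"number"}},"required":["motion"]}

```bash
mkdir -p pics; ls; python3 - <<'E'
from station import get_obs, viewer, bot
import cv2
for n in ("top","scene"):
    d=viewer.get_image(n); cv2.imwrite(f"pics/{n}0.png",d["frame"][:,:,::-1])
    print(n,{k:v for k,v in d.items() if k!="frame"})
print(get_obs())
E
```

```text
pics
top {'fx': 435.2258339687911, 'fy': 435.2258339687911, 'cx': 259.4975431323775, 'cy': 192.53319984324312, 'xyz': array([0.41968357, 0.0169103 , 1.65438103]), 'rotation': array([  2.65251633,  -0.64780613, -88.5259071 ])}
scene {'fx': 381.67287899449394, 'fy': 381.67287899449394, 'cx': 251.47769022368317, 'cy': 191.8548288272593, 'xyz': array([0.98038188, 0.378668  , 0.95580768]), 'rotation': array([ 3.51769739e+01, -1.08375823e-01,  1.26586286e+02])}
{'time': 0.1, 'qpos': array([-8.09599665e+01,  3.05459783e+00,  9.24850365e+01,  2.03974588e-03,
        8.45695984e+01, -6.81878245e+00]), 'dq': array([-0.00545694, -0.15731139, -0.14059249, -0.12240369,  0.09303978,
       -0.10703776]), 'effort': array([ 6.47475772e-04, -3.94903100e+01, -3.71365786e+01, -1.44119854e-04,
        3.88187109e-03, -1.29580391e-05]), 'tool_pos': array([ 0.17071071, -0.60067668,  0.24916533]), 'tcp_rot': array([-1.79891781e+02, -1.49849946e-02,  1.58586068e+01]), 'force': array([ 0.11784203,  0.54968746, -0.00652167]), 'moment': array([ 0.02982147,  0.00852145, -0.02245304]), 'grasp_force': 0.0, 'grip_width': 1.0010116496003068}
```

View pics/top0.png

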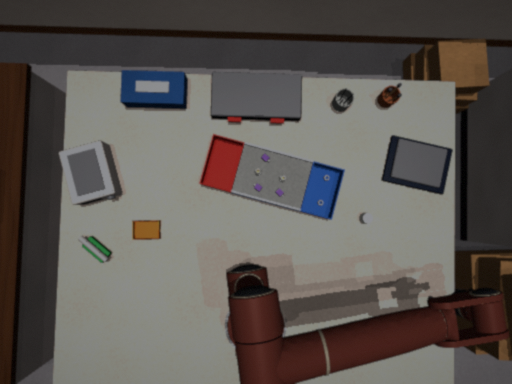

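View pics/scene0.png

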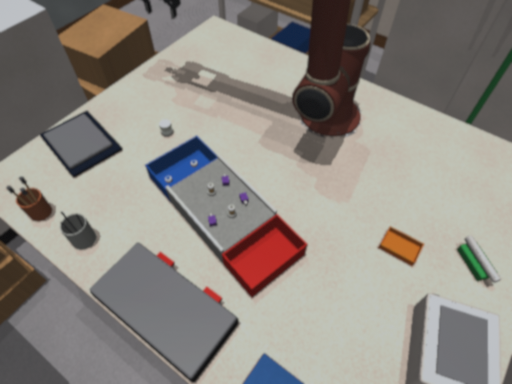

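Top view: the red pan is at about (222,163) and the blue pan at (322,190). Stubs are near (265,157), (258,187) and (279,192), and dies near (257,171) and (282,178). The scene view agrees.

```bash
cat > h.py <<'E'
import numpy as np, cv2
from scipy.spatial.transform import Rotation as R
from station import get_obs, viewer, bot
def ray(d,uv,z):
    uv=np.atleast_2d(uv).astype(float)
    v=np.c_[(uv[:,0]-d["cx"])/d["fx"],-(uv[:,1]-d["cy"])/d["fy"],-np.ones(len(uv))]
    v=R.from_euler("xyz",d["rotation"],degrees=True).apply(v)
    return (d["xyz"]+v*((z-d["xyz"][2])/v[:,2])[:,None])[:,:2]
def blobs(m,amin):
    n,l,s,c=cv2.connectedComponentsWithStats(m.astype(np.uint8))
    return [(s[i,4],c[i],l==i) for i in range(1,n) if s[i,4]>=amin]
def hsv(d): return cv2.cvtColor(d["frame"],cv2.COLOR_RGB2HSV).astype(int).transpose(2,0,1)
def purple(d):
    h,s,v=hsv(d); return (h>122)&(h<160)&(s>60)&(v>40)
E
python3 - <<'E'
from h import *
for n in ("top","scene"):
    d=viewer.get_image(n);h,s,v=hsv(d)
    red=((h<5)|(h>175))&(s>170)&(v>90); blue=(h>108)&(h<122)&(s>150)&(v>60)
    big={}
    for nm,m in (("red",red),("blue",blue)):
        for a,c,mm in sorted(blobs(m,300),key=lambda b:-b[0])[:3]:
            ct=np.argwhere(mm)[:,::-1].astype(np.float32)
            hull=cv2.convexHull(ct).reshape(-1,2)
            p=ray(d,hull,.067).astype(np.float32)
            r=cv2.minAreaRect(p*1000); print(n,nm,a,c.round(),[np.round(x,1) for x in r])
    for a,c,mm in blobs(purple(d),4):
        print(n,"purple",a,c.round(1),(ray(d,c,.082)*1000).round(1))
    if n=="top":
        w=(v>150)&(s<60)
        for a,c,mm in blobs(w,3):
            if 230<c[0]<345 and 140<c[1]<220: print("white",a,c.round(1),(ray(d,c,.100)*1000).round(1))
    cr=d["frame"][125:225,195:350] if n=="top" else d["frame"][130:300,140:310]
    cv2.imwrite(f"pics/{n}1.png",cv2.resize(cr,None,fx=4.5 if n=="top" else 3.5,fy=4.5 if n=="top" else 3.5,interpolation=cv2.INTER_CUBIC)[:,:,::-1])
E
```

```text
top red 1360 [222. 165.] [array([593.5, 141.3]), array([109.6, 176.2]), np.float64(76.1)]
top blue 1295 [320. 191.] [array([ 508.2, -226.1]), array([113.4, 184.6]), np.float64(76.6)]
top purple 36 [264.7 157.1] [[622.3 -14.4]]
top purple 37 [257.8 187.1] [[512.6   7.8]]
top purple 35 [279.3 191.8] [[497.4 -70.5]]
scene red 2453 [263. 256.] [array([604.4, 142. ]), array([121.6, 188.3]), np.float64(76.1)]
scene blue 1497 [180. 163.] [array([ 519.5, -221.6]), array([126.5, 192.1]), np.float64(75.9)]
scene blue 418 [293.  36.] [array([-243.6, -312.7]), array([117.4, 134.7]), np.float64(89.8)]
scene purple 4 [310.   30.5] [[-287.3 -269.4]]
scene purple 58 [225.1 179.9] [[496.6 -72.6]]
scene purple 54 [243.3 196.5] [[511.1   4. ]]
scene purple 67 [211.8 219.9] [[621.4 -17.4]]
```

View pics/top1.png

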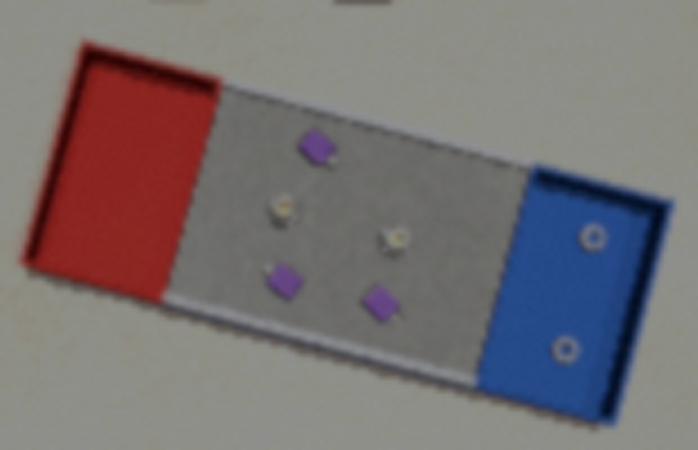

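The crop shows the red and blue pans at either end. The dies are at crop (283,210) and (397,239), the stubs at (317,147), (284,282) and (380,303), and the board corners near (220,82), (163,297), (530,165) and (477,383).

```bash
cat >> h.py <<'E'
th=np.radians(76.3)
def setframe(c,t):
    global O,th; O=np.array(c);th=t
def tob(p):  # world xy -> (s along to red, l lateral +x side), mm
    q=np.atleast_2d(p)-O; u=np.array([np.cos(th),np.sin(th)]); n=np.array([np.sin(th),-np.cos(th)])
    return np.c_[q@u,q@n]*1000
E
python3 - <<'E'
from h import *
d=viewer.get_image("top")
f=lambda x,y:((x+.5)/4.5-.5+195,(y+.5)/4.5-.5+125)
C=ray(d,[f(220,82),f(163,297),f(530,165),f(477,383)],.07)
print("corners",(C*1000).round(1))
a=(C[0]+C[1])/2; b=(C[2]+C[3])/2; v=a-b
print("mid",(a+b)/2*1000,"len",np.linalg.norm(v)*1000,np.degrees(np.arctan2(v[1],v[0])))
P=ray(d,[f(82,43),f(25,262),f(672,203),f(613,423)],.067)
print("outer",(P*1000).round(1)); a2=(P[0]+P[1])/2;b2=(P[2]+P[3])/2;v=a2-b2
print("mid",(a2+b2)/2*1000,"len",np.linalg.norm(v)*1000,np.degrees(np.arctan2(v[1],v[0])))
import h
h.setframe((a2+b2)/2,np.arctan2(v[1],v[0]))
print("dies",h.tob(ray(d,[f(283,210),f(397,239)],.10)).round(1), (ray(d,[f(283,210),f(397,239)],.10)*1000).round(1))
print("stubs",h.tob(ray(d,[c for a,c,m in blobs(purple(d),10)],.084)).round(1))
E
```

```text
corners [[ 674.1   64.1]
 [ 497.8  105.5]
 [ 613.1 -189.8]
 [ 434.8 -150.4]]
mid [554.97258476 -42.6460885 ] len 262.3231320907403 76.33132077701657
outer [[ 703.5  177.6]
 [ 523.4  218.2]
 [ 585.5 -306.7]
 [ 405.3 -261.8]]
mid [554.44040618 -43.15463255] len 496.3660541458692 76.24181619964678
dies [[ 55.2   0.6]
 [-38.5   2.2]] [[568.2  10.3]
 [547.4 -81. ]]
stubs [[ 44.   58.8]
 [ 39.6 -52.8]
 [-40.1 -49. ]]
```

View pics/scene1.png

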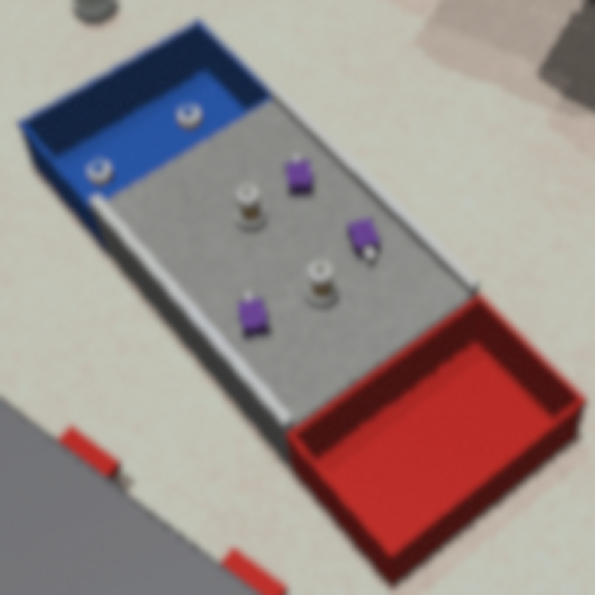

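send_rows --motion '[{"slide": [16.7,28.6,0],"roll": 0.0527},{"slide": [16.7,28.6,0],"roll": 0.0527},{"slide": [16.7,28.6,0],"roll": 0.0527},{"slide": [16.7,28.6,0],"roll": 0.0527},{"slide": [16.7,28.6,0],"roll": 0.0527},{"slide": [16.7,28.6,0],"roll": 0.0527},{"slide": [16.7,28.6,0],"roll": 0.0527},{"slide": [16.7,28.6,0],"roll": 0.0527},{"slide": [16.7,28.6,0],"roll": 0.0527},{"slide": [16.7,28.6,0],"roll": 0.0527},{"slide": [16.7,28.6,0],"roll": 0.0527},{"slide": [16.7,28.6,0],"roll": 0.0527},{"slide": [16.7,28.6,0],"roll": 0.0527},{"slide": [16.7,28.6,0],"roll": 0.0527},{"slide": [16.7,28.6,0],"roll": 0.0527},{"slide": [16.7,28.6,0],"roll": 0.0527},{"slide": [16.7,28.6,0],"roll": 0.0527},{"slide": [16.7,28.6,0],"roll": 0.0527},{"slide": [16.7,28.6,0],"roll": 0.0527},{"slide": [16.7,28.6,0],"roll": 0.0527}]' --jaw 205

```text
time: 1.92
tool_pos: [0.5053, -0.0275, 0.2503]
tcp_rot: [180.0, 0.0, 76.4]
force: [0.0, 1.0, 0.1]
grip_width: 0.196
grasp_force: 0.0
```

```bash
python3 - <<'E'
from h import *
import h
h.setframe([.5545,-.0431],np.radians(76.25))
o=get_obs(); print(o["tool_pos"],h.tob(o["tool_pos"][:2]))
d=viewer.get_image("wrist"); cv2.imwrite("pics/w1.png",d["frame"][:,:,::-1]); print(d["xyz"],d["rotation"])
for a,c,m in blobs(purple(d),20): print(a,c.round(),h.tob(ray(d,c,.084)).round(1))
E
```

```text
[ 0.50530911 -0.02748485  0.25034275] [[  3.47567306 -51.49268023]]
[0.52015302 0.03598364 0.37440695] [-15.36334748   0.01926178 -13.52500014]
808 [381. 136.] [[39.4 58.4]]
658 [253. 141.] [[ 34.8 -52.3]]
648 [256. 227.] [[-43.7 -48.9]]
```

View pics/w1.png

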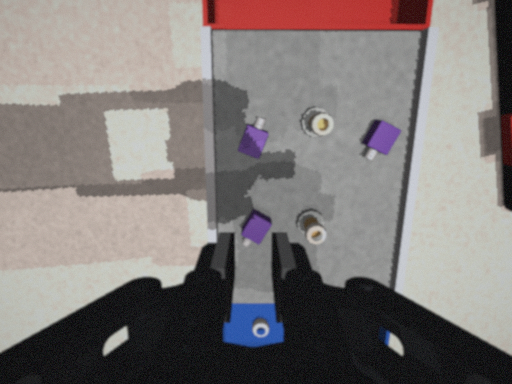

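The wrist view shows the stubs at (253,141), (256,227) and (381,136), and the dies' crowns at (320,124) and (315,233). The gap between the two left-lane stubs is free, so I lower the fingers there.

send_rows --motion '[{"slide": [-1.5,-6.3,-20]},{"slide": [0,0,-25]},{"slide": [0,0,-25]},{"slide": [0,0,-25]},{"slide": [0,0,-25]},{"slide": [0,0,-20]},{"slide": [0,0,-10]},{"slide": [0,0,-7]},{"slide": [0,0,0]},{"slide": [0,0,0]}]'

```text
validation failed for argument at $.mo...
```

```bash
python3 - <<'E'
from h import *
import h
h.setframe([.5545,-.0431],np.radians(76.25))
o=get_obs(); print(o["tool_pos"],h.tob(o["tool_pos"][:2]),o["force"])
d=viewer.get_image("wrist"); cv2.imwrite("pics/w2.png",d["frame"][:,:,::-1])
for a,c,m in blobs(purple(d),20): print(a,c.round(),h.tob(ray(d,c,.084)).round(1))
E
```

```text
[ 0.50713275 -0.02337782  0.25033105] [[  7.89845925 -50.69748919]] [-1.68207252  1.61128639  1.24035199]
796 [380. 143.] [[39.5 58.4]]
653 [252. 147.] [[ 34.8 -52.2]]
641 [255. 232.] [[-43.8 -48.9]]
```

View pics/w2.png

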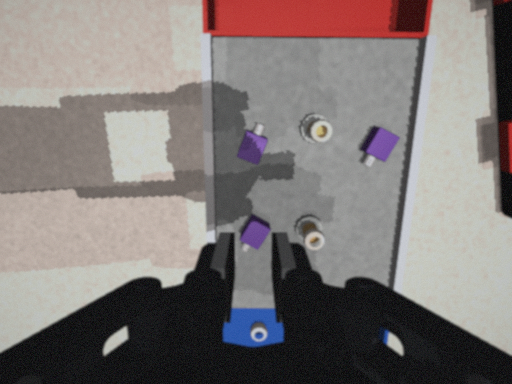

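The call was refused because every row needs a roll, and the view is unchanged from the last one. I'll resend it with rolls, holding at a safe height first to see where the arm settles.

send_rows --motion '[{"slide": [0,0,-20],"roll": 0},{"slide": [0,0,-25],"roll": 0},{"slide": [0,0,-25],"roll": 0},{"slide": [0,0,0],"roll": 0},{"slide": [0,0,0],"roll": 0},{"slide": [0,0,0],"roll": 0}]'

```text
time: 2.52
tool_pos: [0.5053, -0.0297, 0.1817]
tcp_rot: [179.9, 0.0, 76.2]
force: [0.8, -0.4, 0.3]
grip_width: 0.196
grasp_force: 0.0
```

send_rows --motion '[{"slide": [-1.2,-4.8,-10],"roll": 0},{"slide": [0,0,-20],"roll": 0},{"slide": [0,0,-20],"roll": 0},{"slide": [0,0,-18],"roll": 0},{"slide": [0,0,-10],"roll": 0},{"slide": [0,0,-5],"roll": 0},{"slide": [0,0,-3],"roll": 0},{"slide": [0,0,0],"roll": 0},{"slide": [0,0,0],"roll": 0},{"slide": [0,0,0],"roll": 0}]'

```text
time: 3.35
tool_pos: [0.5045, -0.0342, 0.0956]
tcp_rot: [179.9, -0.0, 76.3]
force: [-0.2, -0.1, 0.6]
grip_width: 0.194
grasp_force: 0.0
```

```bash
python3 - <<'E'
from h import *
import h
h.setframe([.5545,-.0431],np.radians(76.25))
o=get_obs(); print(o["tool_pos"],h.tob(o["tool_pos"][:2]),o["force"])
d=viewer.get_image("wrist"); cv2.imwrite("pics/w3.png",d["frame"][:,:,::-1])
for a,c,m in blobs(purple(d),20): print(a,c.round(),h.tob(ray(d,c,.084)).round(1))
E
```

```text
[ 0.50449844 -0.03419812  0.09558464] [[ -3.23789836 -50.68447151]] [-0.15902747 -0.14808297  0.64233692]
1779 [496. 156.] [[40.3 48. ]]
2938 [251. 169.] [[ 34.8 -52. ]]
2128 [256. 324.] [[-39.3 -49.4]]
```

View pics/w3.png

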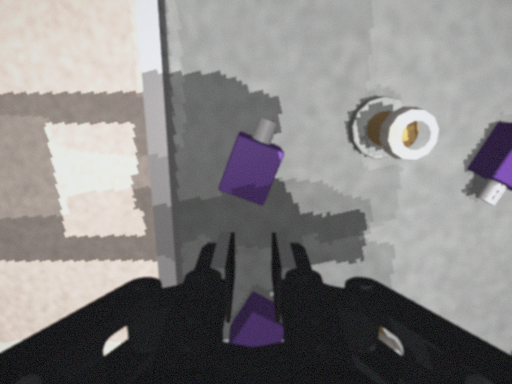

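The fingers stand behind stub2 (251,169) with stub3 (256,324) behind them, and die1 at (390,130) is well clear of the lane. Now I push.

send_rows --motion '[{"slide": [0.9,3.9,-2],"roll": 0},{"slide": [1.9,7.8,0],"roll": 0},{"slide": [1.9,7.8,0],"roll": 0},{"slide": [1.9,7.8,0],"roll": 0},{"slide": [1.9,7.8,0],"roll": 0},{"slide": [1.9,7.8,0],"roll": 0},{"slide": [1.9,7.8,0],"roll": 0},{"slide": [1.9,7.8,0],"roll": 0},{"slide": [1.9,7.8,0],"roll": 0},{"slide": [1.9,7.8,0],"roll": 0},{"slide": [1.9,7.8,0],"roll": 0},{"slide": [1.9,7.8,0],"roll": 0}]'

```text
time: 4.4
tool_pos: [0.5256, 0.0565, 0.0923]
tcp_rot: [180.0, 0.0, 76.2]
force: [-0.1, 0.2, 0.4]
grip_width: 0.195
grasp_force: 0.1
```

```bash
cat > st.py <<'E'
from h import *
import h,sys
h.setframe([.5545,-.0431],np.radians(76.25))
o=get_obs(); print(o["time"],o["tool_pos"],h.tob(o["tool_pos"][:2]).round(1),o["force"].round(1))
for n in ("wrist","top","scene"):
    d=viewer.get_image(n); cv2.imwrite(f"pics/{n}_{sys.argv[1]}.png",d["frame"][:,:,::-1])
    for a,c,m in blobs(purple(d),8): print(n,a,c.round(),h.tob(ray(d,c,.084)).round(1), "on floor:",h.tob(ray(d,c,.02)).round(1))
E
python3 st.py a
```

```text
4.4 [0.52559583 0.05648778 0.09230659] [[ 89.9 -51.7]] [-0.1  0.2  0.4]
wrist 3096 [256. 219.] [[107.3 -50.8]] on floor: [[ 84.2 -50.1]]
wrist 1009 [488. 333.] [[51.4 56.7]] on floor: [[  1.3 109.4]]
top 36 [265. 157.] [[43.4 58.7]] on floor: [[44.1 67. ]]
top 34 [279. 192.] [[-39.7 -49.2]] on floor: [[-42.4 -45.2]]
scene 20 [300.  38.] [[-409.6 -696.4]] on floor: [[-477.2 -770.5]]
scene 58 [225. 180.] [[-41.2 -48.4]] on floor: [[-81.7 -75. ]]
scene 66 [260. 214.] [[110.  -51.8]] on floor: [[ 80.6 -78.6]]
scene 67 [212. 220.] [[41.9 59.5]] on floor: [[ 7.5 40.8]]
```

send_rows --motion '[{"slide": [1.9,7.8,0],"roll": 0},{"slide": [1.9,7.8,0],"roll": 0},{"slide": [1.9,7.8,0],"roll": 0},{"slide": [1.9,7.8,0],"roll": 0},{"slide": [1.9,7.8,0],"roll": 0},{"slide": [1.9,7.8,0],"roll": 0},{"slide": [1.9,7.8,0],"roll": 0},{"slide": [0,0,0],"roll": 0},{"slide": [0,0,0],"roll": 0},{"slide": [0,0,0],"roll": 0}]'

```text
time: 5.38
tool_pos: [0.5386, 0.1103, 0.0922]
tcp_rot: [-180.0, 0.0, 76.3]
force: [-0.3, 0.3, 0.3]
grip_width: 0.197
grasp_force: 0.0
```

```bash
python3 st.py b
```

```text
5.3833 [0.5386309  0.11029672 0.09221977] [[145.2 -51.9]] [-0.3  0.3  0.3]
wrist 1408 [263. 151.] [[191.2 -48.3]] on floor: [[181.9 -46.4]]
top 35 [265. 157.] [[43.7 58.5]] on floor: [[44.4 66.8]]
top 34 [279. 192.] [[-39.7 -49.2]] on floor: [[-42.4 -45.2]]
scene 57 [225. 180.] [[-41.3 -48.7]] on floor: [[-81.9 -75.2]]
scene 67 [212. 220.] [[41.9 59.5]] on floor: [[ 7.5 40.8]]
scene 72 [276. 246.] [[207.  -21.2]] on floor: [[184.7 -45.7]]
```

Stub2 is in the pan. I lift, go back behind stub3 and come down.

send_rows --motion '[{"slide": [0,0,25],"roll": 0},{"slide": [0,0,25],"roll": 0},{"slide": [0,0,25],"roll": 0},{"slide": [-6.2,-25.4,0],"roll": 0},{"slide": [-6.2,-25.4,0],"roll": 0},{"slide": [-6.2,-25.4,0],"roll": 0},{"slide": [-6.2,-25.4,0],"roll": 0},{"slide": [-6.2,-25.4,0],"roll": 0},{"slide": [-6.2,-25.4,0],"roll": 0},{"slide": [-6.2,-25.4,0],"roll": 0},{"slide": [-6.2,-25.4,0],"roll": 0},{"slide": [-6.2,-25.4,0],"roll": 0},{"slide": [0,0,0],"roll": 0},{"slide": [0,0,0],"roll": 0},{"slide": [0,0,-25],"roll": 0},{"slide": [0,0,-25],"roll": 0},{"slide": [0,0,-15],"roll": 0},{"slide": [0,0,-10],"roll": 0},{"slide": [0,0,0],"roll": 0},{"slide": [0,0,0],"roll": 0}]'

```text
time: 7.2
tool_pos: [0.4832, -0.1178, 0.0925]
tcp_rot: [-180.0, -0.0, 76.3]
force: [0.6, 0.2, -0.0]
grip_width: 0.197
grasp_force: 0.0
```

send_rows --motion '[{"slide": [0.9,3.9,0],"roll": 0},{"slide": [1.9,7.8,0],"roll": 0},{"slide": [1.9,7.8,0],"roll": 0},{"slide": [1.9,7.8,0],"roll": 0},{"slide": [1.9,7.8,0],"roll": 0},{"slide": [1.9,7.8,0],"roll": 0},{"slide": [1.9,7.8,0],"roll": 0},{"slide": [0,0,0],"roll": 0}]'

```text
time: 7.87
tool_pos: [0.4954, -0.0661, 0.0923]
tcp_rot: [-180.0, -0.0, 76.3]
force: [-0.2, -0.5, 0.3]
grip_width: 0.198
grasp_force: 0.0
```

```bash
python3 st.py c
```

```text
7.8667 [ 0.4954387  -0.06611342  0.09230261] [[-36.4 -51.9]] [-0.2 -0.5  0.3]
wrist 515 [504.  84.] [[34.9 41.9]] on floor: [[37.9 87.6]]
wrist 3187 [273. 205.] [[-12.9 -44.2]] on floor: [[-33.1 -40.3]]
top 36 [265. 157.] [[43.4 58.7]] on floor: [[44.1 67. ]]
top 31 [221. 176.] [[179.8 -50. ]] on floor: [[186.1 -46.2]]
scene 69 [230. 188.] [[-10.  -42.7]] on floor: [[-48.2 -68.9]]
scene 67 [212. 220.] [[41.9 59.5]] on floor: [[ 7.5 40.8]]
scene 66 [276. 246.] [[207.3 -20.8]] on floor: [[185.  -45.3]]
```

View pics/wrist_c.png

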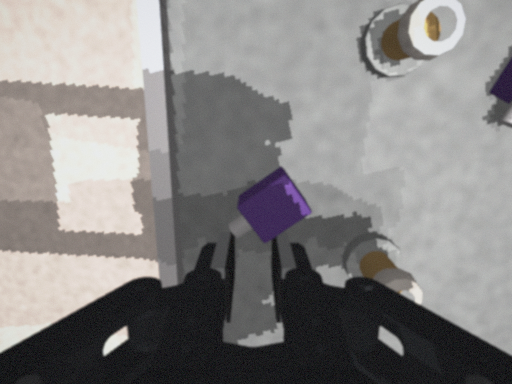

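Stub3 (273,205) is turning, with its spigot on the left finger and its block on the right. It is still clear of die1 at (395,45), so I continue in steps.

send_rows --motion '[{"slide": [1.9,7.8,0],"roll": 0},{"slide": [1.9,7.8,0],"roll": 0},{"slide": [1.9,7.8,0],"roll": 0},{"slide": [1.9,7.8,0],"roll": 0},{"slide": [0,0,0],"roll": 0}]'

```text
time: 8.43
tool_pos: [0.5031, -0.035, 0.0923]
tcp_rot: [-180.0, -0.0, 76.3]
force: [0.3, -0.2, 1.0]
grip_width: 0.199
grasp_force: 0.0
```

```bash
python3 st.py d | grep -v top
```

```text
8.4333 [ 0.50306032 -0.0349625   0.09229148] [[ -4.3 -51.9]] [ 0.3 -0.2  1. ]
wrist 1240 [499. 156.] [[40.  45.4]] on floor: [[29.9 92.8]]
wrist 3194 [273. 206.] [[ 18.8 -44. ]] on floor: [[ -1.5 -39.9]]
scene 68 [237. 195.] [[ 21.4 -42.8]] on floor: [[-14.5 -69. ]]
scene 67 [212. 220.] [[41.9 59.5]] on floor: [[ 7.5 40.8]]
scene 66 [276. 246.] [[207.3 -20.8]] on floor: [[185.  -45.3]]
```

View pics/wrist_d.png

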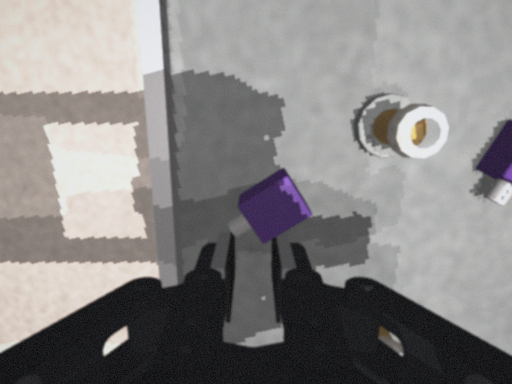

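Stub3 (273,206) is held steadily by both fingers, and die1's foot edge is at column 357. I finish the push, easing 4 mm towards the fence.

send_rows --motion '[{"slide": [0.9,8.0,0],"roll": 0},{"slide": [0.9,8.0,0],"roll": 0},{"slide": [0.9,8.0,0],"roll": 0},{"slide": [0.9,8.0,0],"roll": 0},{"slide": [1.9,7.8,0],"roll": 0},{"slide": [1.9,7.8,0],"roll": 0},{"slide": [1.9,7.8,0],"roll": 0},{"slide": [1.9,7.8,0],"roll": 0},{"slide": [1.9,7.8,0],"roll": 0},{"slide": [1.9,7.8,0],"roll": 0},{"slide": [1.9,7.8,0],"roll": 0},{"slide": [1.9,7.8,0],"roll": 0},{"slide": [1.9,7.8,0],"roll": 0},{"slide": [1.9,7.8,0],"roll": 0},{"slide": [1.9,7.8,0],"roll": 0},{"slide": [1.9,7.8,0],"roll": 0},{"slide": [1.9,7.8,0],"roll": 0},{"slide": [1.9,7.8,0],"roll": 0},{"slide": [1.9,7.8,0],"roll": 0},{"slide": [0,0,0],"roll": 0}]'

```text
time: 10.25
tool_pos: [0.5352, 0.1139, 0.0924]
tcp_rot: [180.0, -0.0, 76.3]
force: [-0.0, -0.2, 0.9]
grip_width: 0.196
grasp_force: 0.0
```

```bash
python3 st.py e
```

```text
10.25 [0.53522076 0.11392892 0.09240216] [[147.9 -56.1]] [-0.  -0.2  0.9]
wrist 1393 [270. 155.] [[192.3 -49.8]] on floor: [[182.2 -46.5]]
wrist 1403 [317. 199.] [[174.1 -29.9]] on floor: [[155.3 -17.1]]
top 35 [265. 157.] [[43.  58.8]] on floor: [[43.7 67.1]]
scene 12 [312.  42.] [[-356.5 -708.9]] on floor: [[-420.1 -784. ]]
scene 67 [212. 220.] [[41.9 59.5]] on floor: [[ 7.5 40.8]]
scene 59 [261. 245.] [[182.3   6.3]] on floor: [[158.2 -16.3]]
scene 74 [276. 246.] [[207.3 -21.3]] on floor: [[185.  -45.9]]
```

Stub3 is in the pan as well. Next is stub1's lane.

send_rows --motion '[{"slide": [0,0,25],"roll": 0},{"slide": [0,0,25],"roll": 0},{"slide": [0,0,25],"roll": 0},{"slide": [8.8,-22.2,0],"roll": 0},{"slide": [8.8,-22.2,0],"roll": 0},{"slide": [8.8,-22.2,0],"roll": 0},{"slide": [8.8,-22.2,0],"roll": 0},{"slide": [8.8,-22.2,0],"roll": 0},{"slide": [8.8,-22.2,0],"roll": 0},{"slide": [8.8,-22.2,0],"roll": 0},{"slide": [8.8,-22.2,0],"roll": 0},{"slide": [0,0,0],"roll": 0},{"slide": [0,0,0],"roll": 0},{"slide": [0,0,0],"roll": 0}]'

```text
time: 11.57
tool_pos: [0.6049, -0.065, 0.1671]
tcp_rot: [-180.0, -0.0, 76.2]
force: [-0.9, 1.3, 0.4]
grip_width: 0.195
grasp_force: 0.0
```

```bash
python3 st.py f|grep -v top
```

```text
11.5667 [ 0.60489364 -0.06495816  0.16705982] [[-9.3 54.1]] [-0.9  1.3  0.4]
wrist 1330 [262. 130.] [[38.6 59.3]] on floor: [[33.3 61. ]]
scene 16 [301.  39.] [[-400.2 -696.6]] on floor: [[-467.1 -770.8]]
scene 67 [212. 220.] [[41.7 59.6]] on floor: [[ 7.2 41. ]]
scene 62 [261. 245.] [[181.5   6. ]] on floor: [[157.3 -16.6]]
scene 66 [276. 246.] [[207.8 -20.5]] on floor: [[185.5 -45. ]]
```

View pics/wrist_f.png

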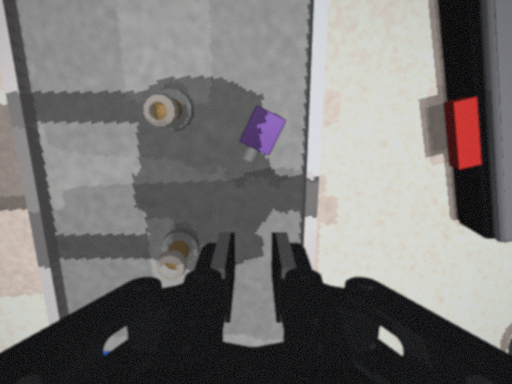

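Stub1 is at (262,130), right ahead of the fingers. Die1 (168,108) and die2 (175,255) are off to the left, outside the lane.

send_rows --motion '[{"slide": [0,0,-25],"roll": 0},{"slide": [0,0,-25],"roll": 0},{"slide": [0,0,-15],"roll": 0},{"slide": [0,0,-10],"roll": 0},{"slide": [0,0,0],"roll": 0},{"slide": [0,0,0],"roll": 0},{"slide": [0.9,3.9,0],"roll": 0},{"slide": [1.9,7.8,0],"roll": 0},{"slide": [1.9,7.8,0],"roll": 0},{"slide": [1.9,7.8,0],"roll": 0},{"slide": [1.9,7.8,0],"roll": 0},{"slide": [1.9,7.8,0],"roll": 0},{"slide": [0,0,0],"roll": 0}]'

```text
time: 12.8
tool_pos: [0.616, -0.0203, 0.0924]
tcp_rot: [180.0, -0.0, 76.4]
force: [0.1, -0.1, -0.0]
grip_width: 0.194
grasp_force: 0.0
```

```bash
python3 st.py g|grep -v top
```

```text
12.8 [ 0.61602697 -0.02031108  0.09237933] [[36.8 54.3]] [ 0.1 -0.1 -0. ]
wrist 1030 [122.  11.] [[132.8   6.9]] on floor: [[147.7 -15.7]]
wrist 3083 [251. 207.] [[59.6 53. ]] on floor: [[39.1 52.6]]
scene 12 [177. 154.] [[-209.6    4.8]] on floor: [[-262.5  -17.8]]
scene 82 [218. 224.] [[62.7 53.6]] on floor: [[29.9 34.5]]
scene 62 [261. 245.] [[180.7   6.4]] on floor: [[156.4 -16.1]]
scene 67 [276. 246.] [[207.8 -20.7]] on floor: [[185.5 -45.2]]
```

View pics/wrist_g.png

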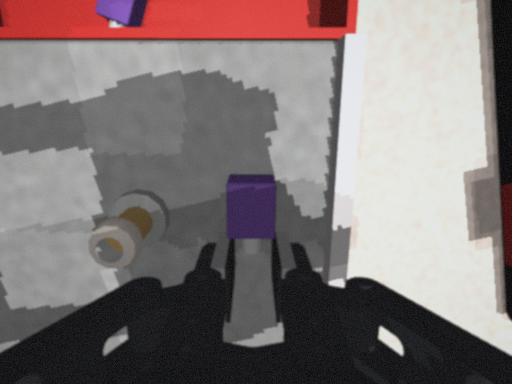

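Stub1 (251,207) sits square on both fingers with its spigot in the gap, well clear of die1 (135,215). I push it off the end.

send_rows --motion '[{"slide": [1.9,7.8,0],"roll": 0},{"slide": [1.9,7.8,0],"roll": 0},{"slide": [1.9,7.8,0],"roll": 0},{"slide": [1.9,7.8,0],"roll": 0},{"slide": [1.9,7.8,0],"roll": 0},{"slide": [1.9,7.8,0],"roll": 0},{"slide": [1.9,7.8,0],"roll": 0},{"slide": [1.9,7.8,0],"roll": 0},{"slide": [1.9,7.8,0],"roll": 0},{"slide": [1.9,7.8,0],"roll": 0},{"slide": [1.9,7.8,0],"roll": 0},{"slide": [1.9,7.8,0],"roll": 0},{"slide": [1.9,7.8,0],"roll": 0},{"slide": [1.9,7.8,0],"roll": 0},{"slide": [0,0,0],"roll": 0},{"slide": [0,0,0],"roll": 0}]'

```text
time: 14.28
tool_pos: [0.6423, 0.0876, 0.0923]
tcp_rot: [-180.0, 0.0, 76.3]
force: [0.8, -0.3, 0.8]
grip_width: 0.198
grasp_force: 0.0
```

```bash
python3 st.py i
```

```text
14.2833 [0.64234753 0.08755626 0.09226025] [[147.8  54.3]] [ 0.8 -0.3  0.8]
wrist 1789 [ 87. 154.] [[192.3 -12.1]] on floor: [[182.3 -44. ]]
wrist 1372 [262. 163.] [[188.9  57.4]] on floor: [[177.3  59.2]]
wrist 1483 [140. 198.] [[174.1   7.4]] on floor: [[155.3 -15. ]]
scene 19 [295.  36.] [[-428.5 -689.3]] on floor: [[-497.5 -762.9]]
scene 15 [207. 160.] [[-133.4  -53.2]] on floor: [[-180.7  -80.1]]
scene 60 [261. 245.] [[182.    7.9]] on floor: [[157.9 -14.5]]
scene 64 [276. 246.] [[207.9 -20.2]] on floor: [[185.6 -44.7]]
scene 69 [245. 267.] [[203.4  76.7]] on floor: [[180.8  59.3]]
```

All three stubs are in the pan. I lift clear and check once more.

send_rows --motion '[{"slide": [0,0,25],"roll": 0},{"slide": [0,0,30],"roll": 0},{"slide": [0,0,30],"roll": 0},{"slide": [0,0,30],"roll": 0},{"slide": [0,0,0],"roll": 0},{"slide": [0,0,0],"roll": 0},{"slide": [0,0,0],"roll": 0},{"slide": [0,0,0],"roll": 0}]'

```text
time: 15.1
tool_pos: [0.6413, 0.0868, 0.2053]
tcp_rot: [-179.8, 0.0, 76.2]
force: [-0.8, 0.5, -0.4]
grip_width: 0.197
grasp_force: 0.0
```

```bash
python3 st.py j | grep -v top; python3 -c "
import cv2
a=cv2.imread('pics/scene_j.png')[120:310,130:320];cv2.imwrite('pics/sj.png',cv2.resize(a,None,fx=3,fy=3,interpolation=2))"
```

```text
15.1 [0.64129629 0.08683354 0.2053024 ] [[146.8  53.4]] [-0.8  0.5 -0.4]
wrist 663 [146. 134.] [[188.3 -24.7]] on floor: [[182.1 -45. ]]
wrist 576 [260. 140.] [[184.4  58. ]] on floor: [[177.1  59.1]]
wrist 572 [180. 164.] [[166.7  -1.4]] on floor: [[154.8 -15.7]]
scene 16 [284.  32.] [[-474.1 -671.4]] on floor: [[-546.4 -743.7]]
scene 12 [195. 149.] [[-194.9  -49.5]] on floor: [[-246.7  -76.2]]
scene 62 [261. 245.] [[182.4   7.4]] on floor: [[158.3 -15.1]]
scene 70 [276. 246.] [[208.1 -19.6]] on floor: [[185.9 -44.1]]
scene 68 [245. 267.] [[202.5  76.8]] on floor: [[179.9  59.4]]
```

View pics/sj.png

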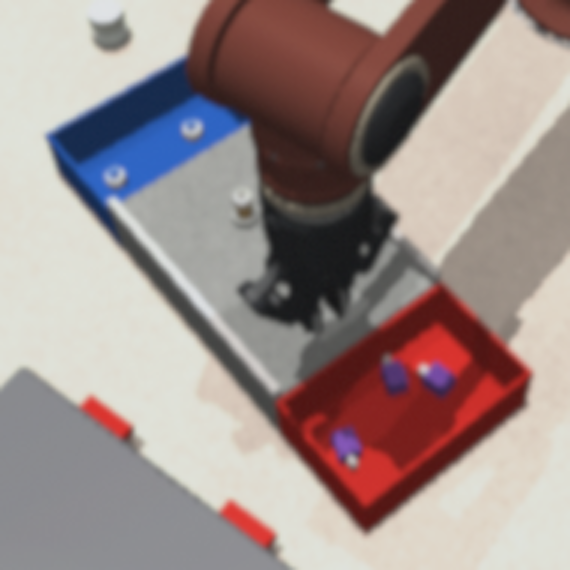

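The picture shows three stubs on the red pan's floor at crop (393,375), (437,378) and (346,445). Die2 is standing at (243,205), the crowns are in the blue pan, and die1 is hidden behind the gripper but was never touched.

```bash
python3 -c "
from station import bot
print(bot.sign_off())"
```

```text
the job is handed in; nothing more can be done
None
```

I pushed all three stubs off the board into the red pan and handed the job in after about 15 s of robot time. Die2 was seen standing in place; die1 was hidden in the last picture but showed no contact, and no verdict came back.

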